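# Set the vial feed wheel back one notch

### The arm

A 6-joint arm with a two-finger parallel gripper is mounted at the origin on a cart in front of the work surface, level with it; the furniture and walls round the work are solid. World frame = base frame: x ahead of the robot, y to its left, z up, the work surface at z = 0. Lengths are in mm, angles in rad, forces in N, time in s.
With the tool pointing down it reaches from about 425 to 950 mm from the base axis. Payload 14.7 kg.
Tool frame: the origin (TCP) lies midway between the tips of the shut fingers; the grasp point (between the pads) lies 19 mm behind it (manip.grip_point_offset is the z of the grasp point in the tool frame, in mm); z points along the fingers, y is the line along which they close (so a half turn about z gives the same grasp; the last joint's range is limited). The gripper opens to 85 mm and grips with 20 to 120 N. Pads are 22 mm wide; open, the fingers measure 114 mm over their backs; the gripper's body (76 mm by 85 mm) begins 54 mm behind the grasp point. The pads swing forward as they close: fully open they stand 13 mm farther back than shut.
Start: joints at [-1.259, 0.48, 1.596, -0, 1.065, -0.047], TCP at [228.264, -608.595, 231.297] pointing down, gripper open.
Joint ranges: [-2.75, 2.75], [-0.82, 2.05], [0.23, 2.67], [-1.56, 4.7], [0.09, 2.69], [-2.92, 2.92]. Speed limits (rad/s): [1.89, 1.89, 2.39, 3.01, 3.01, 3.01].

### API

Orientations are given as a unit quaternion [x, y, z, w].
In Python, from plant import manip gives the robot as it stands. The module is installed in compiled form; this text tells all that it offers. Calls block until the motion is done:
- manip.move_pose(position, orientation): joint-space move of the TCP to a pose.
- manip.line_to(position, rotation=None, feed=150, threshold=None): straight line of the TCP; rotation=None keeps the orientation; feed is the mean speed in mm/s. With threshold (N) it stops when the force on the tool has changed by that much, and returns True; else False.
- manip.move_joints(angles): joint-space move.
- manip.grip(opening, f_grip=None): opening from 0.0 (shut) to 1.0 (fully open); f_grip is the grip in N (None keeps the last); returns when the fingers have stopped.
- manip.sleep(seconds).
- manip.ik(position, orientation): joint angles nearest the present ones, or None.
- manip.grab_frame(name): name is "scene" or "top" or "wrist"; returns a dict with "pixels" (480x640x3 uint8, red, green, blue), "range_z" (480x640 float32, mm along the optical axis (not along the pixel's ray), 0 where there is no reading), "fx", "fy", "cx", "cy" (pixels), "dist" ([k1, k2, p1, p2, k3] as OpenCV has them; the pictures are not rectified), "R" (3x3) and "t" (3): a world point X has camera coordinates R X + t. Camera axes: x right, y down, z forward; pixel columns grow to the right and rows downward; lengths in mm; the calibration is good to about 2 mm. A picture is of the moment at which its call begins.
A pose or a line that the arm cannot do raises manip.IKError and nothing moves.
- manip.finish_job(): hands the job in; it is judged then, once.
Readings, each from a call of its own:
- manip.current_time_s(): time.
- manip.current_joint_pos(): joint angles.
- manip.current_dq(): joint speeds.
- manip.current_joint_efforts(): joint torques, N m.
- manip.current_tcp_pos(): TCP position.
- manip.current_tool_rot(): TCP orientation.
- manip.current_contact_force(): force on the tool from outside, world axes, zero at the start.
- manip.current_wrist_torque(): the same for the moment, N m.
- manip.current_opening(): opening from 0.0 (shut) to 1.0 (fully open).
- manip.current_grasp_force(): force on a finger pad.
Only numpy, scipy, OpenCV 4.12 (cv2) and the standard library are available. Lean on these libraries where they do the work, as an engineer would, in place of code of your own. Each camera call takes 0.05 s, during which the arm holds its last target. There are 200 camera calls.

### The job

The vial feed wheel has been advanced one notch too far. Gently, with closed fingertips and without gripping anything, push the blue ball lever outward so that the ratchet pawl lifts out of the teeth and stays up, then push the wheel backward (clockwise seen from above) by its red post one notch, until the post stands in line with the yellow mark. Finally push the blue lever back so that the pawl drops fully into the notch again, and leave the loose vial, the bottle and the timer around the wheel where they are.

Things in the scene. Friction and masses are not known exactly. Their poses are not given: they have to be found in the camera images.
- indexer: Fixed grey stand, bolted to the worktop: round plate 224 mm across, 12 mm thick, with a foot and fork (60 mm high) for the pawl. Origin on the wheel's axis at worktop height, z up. Its own +y points from the axis to the yellow mark, its own -y to the fork (ends 157 mm out). It carries an aluminium wheel 186 mm across, flat top at z = 30 mm.
- feed_wheel (a joint): Wheel angle (rad), counterclockwise from above = positive = forward. 0: red post in line with the yellow mark; start about +0.785, one notch too far. Pawl down: it turns forward only, with +-0.09 rad of play in a notch. Pawl up: it turns freely, 1.5 N at the post, and stays where the push ends. The pawl drops fully in only within 0.08 rad of a notch centre (0 is one).
- index_post (a point): Centre of the top of the red upright post on the wheel: 12 mm diameter, 55 mm from the wheel's axis, from the wheel's top (z = 30 mm) to this point (z = 80 mm); the lowest 4 mm is a collar 20 mm across.
- home_mark (a point): Top of the yellow block on the stand's rim, 108 mm from the wheel's axis, z = 28 mm, 16 mm wide; the red post must end on the line from the axis to it.
- pawl (a joint): Tilt of the pawl (rad): 0 = nose fully down in the notch, 0.87 = fully up, at its stop. The level shaft lies along the stand's own x, 125 mm from the wheel's axis on the -y side, z = 50 mm. Weighted: past about 0.52 rad (lever a little beyond upright) it falls outward and stays up by itself, below that it falls back down. About 0.4 N at the ball moves it.
- lever_ball (a point): Centre of the blue 18 mm ball on the pawl's upright lever, 55 mm from the shaft, at x = +45 mm in the stand's frame (the nose is at x = 0). Pawl down: lever leans 20 degrees inward over the wheel, ball at y = -106, z = 102 mm. Pawl up: leans 30 degrees outward, ball at y = -152, z = 98 mm. Pushing it outward (stand's own -y) lifts the nose.
- loose_vial: Loose brown vial with cream cap, 15 mm diameter, 44 mm high, standing beside the stand; origin under its centre. A bystander, not to be moved.
- reagent_bottle: Loose white bottle with red cap, 38 mm diameter, 70 mm high, standing behind the stand; origin under its centre. A bystander, not to be moved.
- timer: Loose white bench timer, 52x66x20 mm, lying left of the stand; origin under its centre. A bystander, not to be moved.
- wheel_hub (a point): Top of the dome hub, on the wheel's axis, z = 44 mm. Dark saw teeth 9 mm high, 8 notches of 45 degrees (0.785 rad), stand on the wheel's rim 75 to 91 mm from the axis. Four capped vials (15 mm, tops z = 74 mm) are fixed to the wheel 55 mm from the axis, at 90, 135, 180 and 225 degrees counterclockwise from the red post; the other pockets are empty.

How it is judged:
By the outcome, as a careful person would: the job done as asked, in the order asked, and still so for the second after the job is handed in, with the robot touching nothing.
It also fails if it takes over 67 s, if anything falls off the work surface, if the arm or the gripper's body presses on something with over 40 N, if the wrist force passes 120 N, or if a joint passes its speed limit or range.

## Working session

There is one attempt and no reset: what is moved stays moved. The work goes in short steps, each a Python script; the robot and the scene stay as the last script left them, time stands still between calls to the robot, and variables do not carry over. Pictures are saved under pics/ and viewed, at most 10 in all, crops included, and the job is handed in when it is done.

```bash
mkdir -p pics
cat > h.py <<'E'
import numpy as np, cv2
from plant import manip
def grab(n):
    f=manip.grab_frame(n); f['K']=np.array([[f['fx'],0,f['cx']],[0,f['fy'],f['cy']],[0,0,1.]]); f['d']=np.array(f['dist'],float)
    f['R']=np.array(f['R']);f['t']=np.array(f['t']); return f
def ray(f,u,v):
    p=cv2.undistortPoints(np.array([[[u,v]]],float),f['K'],f['d'])[0,0]
    return -f['R'].T@f['t'], f['R'].T@np.array([p[0],p[1],1])
def onplane(f,u,v,z):
    c,d=ray(f,u,v); return c+d*(z-c[2])/d[2]
def proj(f,X):
    return cv2.projectPoints(np.array([X],float),cv2.Rodrigues(f['R'])[0],f['t'],f['K'],f['d'])[0].reshape(-1,2)[0]
def blobs(f,lo,hi,amin=15):
    hsv=cv2.cvtColor(f['pixels'],cv2.COLOR_RGB2HSV)
    m=cv2.inRange(hsv,np.array(lo),np.array(hi))
    if lo[0]==0: m|=cv2.inRange(hsv,np.array([172,lo[1],lo[2]]),np.array([180,255,255]))
    n,l,s,c=cv2.connectedComponentsWithStats(m)
    return [(s[i,4],c[i].round(1),s[i,:4]) for i in range(1,n) if s[i,4]>=amin]
E
python3 - <<'E'
from h import *
ims=[]
for n in("scene","top"):
    f=grab(n); cv2.imwrite(f'pics/{n}0.png',f['pixels'][...,::-1])
    print(n,-f['R'].T@f['t'])
    for nm,lo,hi in(("blue",(100,120,50),(130,255,255)),("red",(0,140,70),(8,255,255)),("yel",(20,130,90),(35,255,255))):
        for a,c,s in blobs(f,lo,hi): print(nm,a,c,s,onplane(f,*c,{'blue':102,'red':60,'yel':28}[nm]).round(0))
E
```

```text
scene [293.89549671 758.28492901 676.41378389]
blue 40 [486.2 117.3] [481 114  11   7] [ 374. -387.  102.]
blue 202 [193.4 145.1] [186 138  16  15] [964.  27. 102.]
blue 78 [178.2 148.9] [174 145  10   9] [986.  55. 102.]
blue 33 [200.6 174.5] [194 171  15   7] [879. 117. 102.]
blue 47 [321.9 186. ] [318 183   8   8] [627.  47. 102.]
blue 184 [150.9 258.8] [111 244  72  22] [806. 363. 102.]
red 139 [337.5  16.8] [327  13  23   9] [ 1074. -1063.    60.]
red 107 [362.5 251.3] [360 242   7  20] [494. 151.  60.]
red 87 [260.  251.3] [255 247  11  10] [670. 232.  60.]
red 16 [373.1 314.7] [371 313   5   4] [424. 284.  60.]
yel 1613 [347.1  34.3] [316  13  67  44] [ 998. -984.   28.]
yel 20 [357.7  59.4] [356  56   5   8] [ 870. -772.   28.]
yel 108 [354.7  72.3] [346  60  15  23] [ 839. -668.   28.]
yel 30 [340.6 289.4] [337 288   8   4] [504. 230.  28.]
yel 594 [188.  340.1] [171 325  36  30] [690. 437.  28.]
top [ 391.76084256  160.09988784 1096.09707364]
blue 89 [385.9  31.1] [381  26  11  11] [996.  31. 102.]
blue 224 [370.1  55. ] [361  48  19  16] [943.  65. 102.]
blue 36 [386.6 210.4] [383 208   8   6] [625.  43. 102.]
red 66 [395.1  60.8] [390  57  11   9] [953.  10.  60.]
red 71 [286.1 196. ] [282 192  10   9] [666. 234.  60.]
red 28 [332.3 283.7] [330 281   6   6] [493. 146.  60.]
yel 434 [194.1 189.9] [180 176  29  28] [690. 424.  28.]
yel 37 [292.7 281.1] [289 278   9   8] [502. 223.  28.]
```

View pics/top0.png

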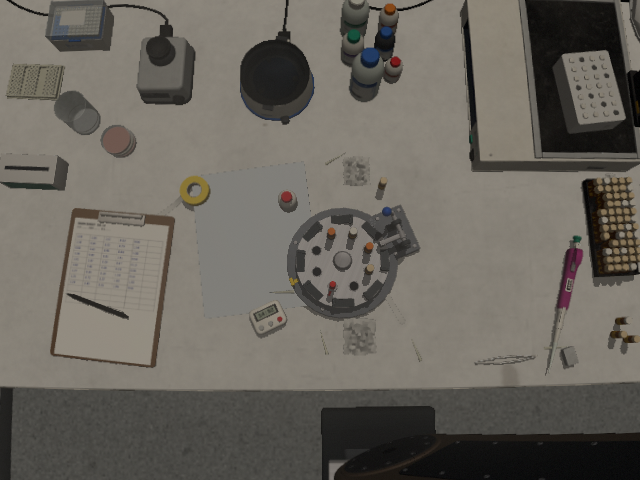

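View pics/scene0.png

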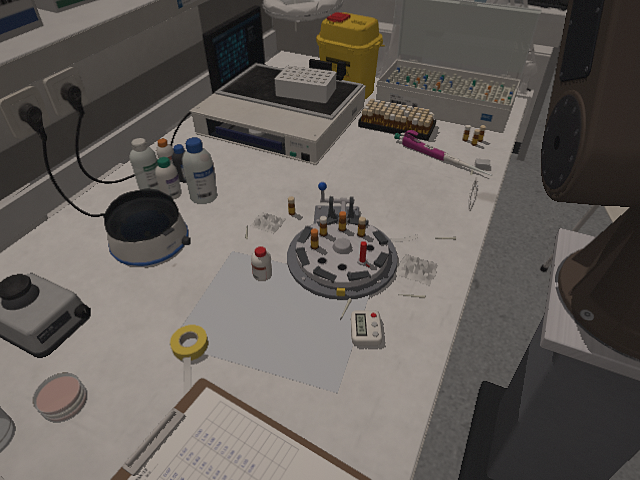

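The top view shows the hub at (343,260), the ball at (387,210), the post at (332,284), the yellow mark at (293,281) and the loose vial at (382,185). The scene view shows the ball at (322,186), the post at (362,251) and the mark at (341,290). Next I fit the stand pose, move above it with the gripper shut, and take a closer wrist look.

```bash
cat >> h.py <<'E'
from scipy.optimize import least_squares
from scipy.spatial.transform import Rotation as Rn
def S(p,X):  # stand -> world
    c,s=np.cos(p[2]),np.sin(p[2]); return np.array([p[0]+c*X[0]-s*X[1],p[1]+s*X[0]+c*X[1],X[2]])
def fit(obs,p0):  # obs: (frame,uv,stand point)
    r=least_squares(lambda p:np.concatenate([proj(f,S(p,X))-uv for f,uv,X in obs]),p0,x_scale=[10,10,.1]); return r.x,r.fun
def quat(a): # tool down, tool x at world yaw a
    x=np.array([np.cos(a),np.sin(a),0]);z=np.array([0,0,-1.]);return Rn.from_matrix(np.c_[x,np.cross(z,x),z]).as_quat()
E
python3 - <<'E'
from h import *
f=grab('top');g=grab('scene')
B=(45,-106,102);Y=(0,108,26);H=(0,0,42)
p,r=fit([(f,(386.6,210.4),B),(f,(292.7,281.1),Y),(f,(343,260),H),(g,(321.9,186),B),(g,(340.6,290.5),Y)],[542,130,.38])
print(p,r.round(1))
for c in(f,g):
  uv={id(f):(332.3,283.7),id(g):(362.5,251.3)}[id(c)]
  q=onplane(c,*uv,78 if c is f else 58)[:2]-p[:2]; print('post',np.hypot(*q),np.arctan2(q[1],q[0])-p[2]-np.pi/2)
np.save('p.npy',p)
manip.grip(0.0)
for a in (p[2],p[2]+np.pi,p[2]-np.pi/2,p[2]+np.pi/2):
  print(a,manip.ik(S(p,(-50,-30,240)),quat(a)))
q=min((k for k in (manip.ik(S(p,(-20,-30,250)),quat(a)) for a in(p[2],p[2]-np.pi)) if k is not None),key=lambda k:abs(k[5]))
manip.move_joints(q)
w=grab('wrist');cv2.imwrite('pics/w0.png',w['pixels'][...,::-1])
print(manip.current_time_s(),manip.current_tcp_pos(),-w['R'].T@w['t'])
for n,X in(('B',B),('Y',Y),('H',H),('P',(-38.9,38.9,80))): print(n,proj(w,S(p,X)))
E
```

```text
[5.43658916e+02 1.25491703e+02 3.85332493e-01] [-0.6 -0.  -1.2 -0.4 -0.8 -1.4  1.2 -0.6  1.5 -1.7]
post 56.265695679476835 0.8138311908459999
post 54.53796090043564 0.7344077139204095
0.38533249277968945 [ 9.49959103e-02  2.81760936e-01  1.89256034e+00 -4.44089210e-16
  9.67271380e-01  1.28045974e+00]
3.5269251463694826 [ 9.49959103e-02  2.81760936e-01  1.89256034e+00 -4.44089210e-16
  9.67271380e-01 -1.86113291e+00]
-1.185463834015207 [ 9.49959103e-02  2.81760936e-01  1.89256034e+00 -4.44089210e-16
  9.67271380e-01  2.85125607e+00]
1.956128819574586 [ 9.49959103e-02  2.81760936e-01  1.89256034e+00 -4.44089210e-16
  9.67271380e-01 -2.90336582e-01]
3.7167 [536.58743293  89.52262903 249.95967648] [612.36868188 121.47262736 391.19336335]
B [431.36560544 137.52218464]
Y [173.00751336 183.32401603]
H [289.08413349 186.18296929]
P [239.31886901 241.63433017]
```

View pics/w0.png

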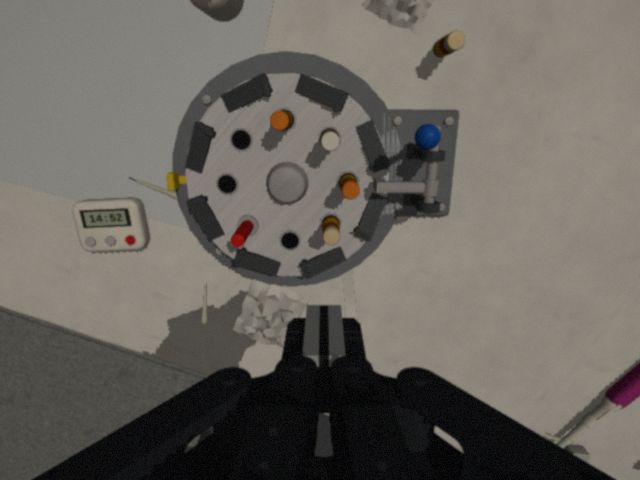

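The wrist view shows the ball at (428,136), the hub at (288,183), the mark at (176,181) and the post top near (236,241), all within a few mm of prediction. Next I refine the fit and push the lever out.

Run:
```python
from h import *
p0=np.load('p.npy');B=(45,-106,102);Y=(0,108,27);H=(0,0,40)
w=grab('wrist')
b=[x for x in blobs(w,(100,120,50),(130,255,255)) if x[0]>150];y=[x for x in blobs(w,(20,130,90),(35,255,255)) if abs(x[1][0]-176)<20]
print(b,y)
p,r=fit([(w,b[0][1],B),(w,y[0][1],Y),(w,(288,183),H)],p0);print(p,r.round(1))
p=(p+p0)/2 if np.hypot(*(p-p0)[:2])>8 else p
np.save('p.npy',p)
a=p[2]+np.pi/2
manip.move_pose(S(p,(45,-72,135)),quat(a))
manip.line_to(S(p,(45,-72,90)),feed=80)
f0=np.array(manip.current_contact_force())
print(manip.line_to(S(p,(45,-123,90)),feed=25,threshold=8), np.array(manip.current_contact_force())-f0, manip.current_tcp_pos(),S(p,(45,-123,90)))
manip.line_to(S(p,(45,-85,90)),feed=100)
manip.line_to(S(p,(45,-70,150)),feed=150)
w=grab('wrist');cv2.imwrite('pics/w1.png',w['pixels'][...,::-1])
for n in('top','scene'):
  f=grab(n)
  for z,Y_ in((102,-106),(98,-152)): print(n,z,proj(f,S(p,(45,Y_,z))))
  print([x[1] for x in blobs(f,(100,120,50),(130,255,255),8)])
print(manip.current_time_s())
```

```text
[(np.int32(458), array([427.8, 135.7]), array([416, 124,  24,  25], dtype=int32))] [(np.int32(125), array([170.7, 181.1]), array([167, 172,   8,  19], dtype=int32)), (np.int32(59), array([181.7, 179.4]), array([178, 176,   8,   8], dtype=int32))]
[5.44622085e+02 1.28009328e+02 3.82120337e-01] [ 1.2 -0.4 -0.5  0.  -1.   0.7]
False [-0.17491262 -0.82686522 -0.2227284 ] [632.18433824  30.76115682  89.98810056] [632.24181981  30.66056355  90.        ]
top 102 [384.75427881 210.02791774]
top 98 [406.8557281  201.43793256]
[array([385.7,  32.4]), array([74.5, 40. ]), array([369.7,  56.9])]
scene 102 [322.33686334 185.94401199]
scene 98 [323.46010011 174.72459366]
[array([486.2, 117.3]), array([193.4, 145.1]), array([178.3, 148.9]), array([201. , 174.2]), array([186.9, 233.2]), array([150.7, 258.8])]
9.3917
```

Run:
```python
from h import *
p=np.load('p.npy')
manip.line_to(S(p,(20,-40,170)),feed=200)
manip.move_pose(S(p,(-70,47,170)),quat(p[2]))
w=grab('wrist');cv2.imwrite('pics/w2.png',w['pixels'][...,::-1])
for n in('top','scene','wrist'):
  f=grab(n)
  for z,Y_ in((102,-106),(98,-152)): print(n,z,proj(f,S(p,(45,Y_,z))))
  print([x[1] for x in blobs(f,(100,120,50),(130,255,255),8)])
print(manip.current_time_s())
```

```text
top 102 [384.75427881 210.02791774]
top 98 [406.8557281  201.43793256]
[array([385.9,  31.5]), array([74., 40.]), array([370. ,  55.6]), array([408.9, 201.7])]
scene 102 [322.33686334 185.94401199]
scene 98 [323.46010011 174.72459366]
[array([486.3, 117.3]), array([193.4, 145.1]), array([178.3, 148.9]), array([201.2, 174. ]), array([323. , 174.7]), array([186.9, 233.2]), array([150.8, 258.8])]
wrist 102 [645.06737003  41.35626352]
wrist 98 [730.80855522  43.886145  ]
[]
11.5167
```

View pics/w2.png

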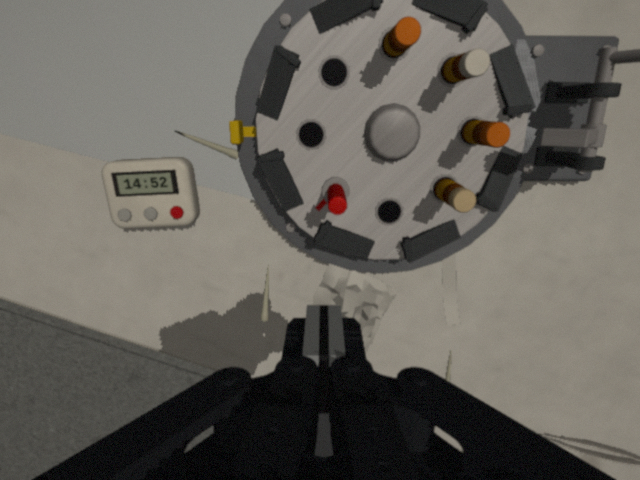

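The pawl is up: the ball is seen at (409,202) in the top view and (323,175) in the scene view, matching the "up" projections. Now I push the post.

```bash
cat >> h.py <<'E'
def post_angle(f,p):
    # red blob's top-end seen from above: use depth-free ray through the blob's tip
    out=[]
    for a,c,s in blobs(f,(0,140,70),(8,255,255),20):
        best=onplane(f,*c,58)[:2]-p[:2]
        if abs(np.hypot(*best)-55)<12: out.append((a,c,np.hypot(*best),np.arctan2(best[1],best[0])-p[2]-np.pi/2))
    return out
E
python3 - <<'E'
from h import *
p=np.load('p.npy')
manip.line_to(S(p,(-70,45,52)),feed=130)
print(manip.line_to(S(p,(-45,46,52)),feed=40,threshold=8))
print(manip.line_to(S(p,(-17,51,52)),feed=25,threshold=8), manip.current_contact_force())
manip.sleep(.2)
manip.line_to(S(p,(-28,51,52)),feed=60)
manip.line_to(S(p,(-70,20,170)),feed=200)
w=grab('wrist');cv2.imwrite('pics/w3.png',w['pixels'][...,::-1])
for n,X in(('Y',(0,108,28)),('H',(0,0,44)),('Ptop',(0,55,80)),('Pbot',(0,55,34))): print(n,proj(w,S(p,X)))
for f in (w,grab('top'),grab('scene')): print(post_angle(f,p))
print(manip.current_time_s())
E
```

```text
True
True [ 0.02084145  0.75652634 -0.06904675]
Y [195.55699213 129.56767086]
H [355.80874969 130.5178827 ]
Ptop [262.21397959 133.80676627]
Pbot [272.17741969 129.82769443]
[(np.int32(489), array([264.8, 147.1]), np.float64(57.76022788874451), np.float64(0.159125162262032))]
[]
[(np.int32(119), array([345.8, 256.8]), np.float64(55.1710121960979), np.float64(0.13044888611089278))]
15.275
```

View pics/w3.png

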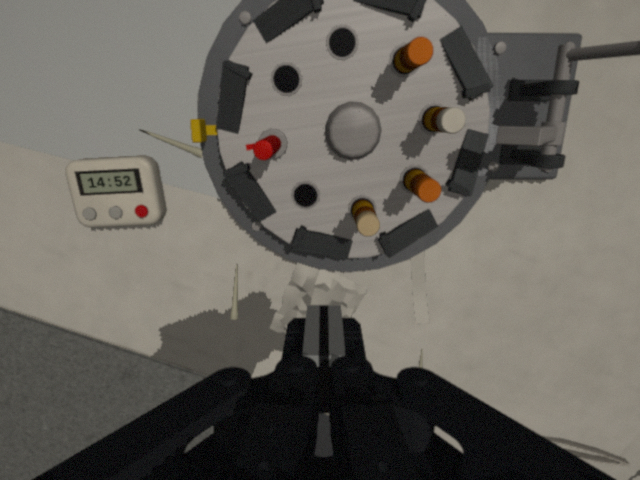

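The wheel is now about 0.14 rad short: the post is at (265,148) against an aligned position of about (263,133). The threshold stopped the push early, so I push again with a looser one.

Run:
```python
from h import *
p=np.load('p.npy')
manip.line_to(S(p,(-42,51,100)),feed=200)
manip.line_to(S(p,(-38,51,52)),feed=100)
print(manip.line_to(S(p,(-17,52,52)),feed=20,threshold=25), manip.current_contact_force())
manip.sleep(.2);print(manip.current_tcp_pos(),S(p,(-17,52,52)))
manip.line_to(S(p,(-28,51,52)),feed=60)
manip.line_to(S(p,(-70,20,170)),feed=200)
w=grab('wrist');cv2.imwrite('pics/w4.png',w['pixels'][...,::-1])
for n,X in(('Y',(0,108,28)),('H',(0,0,44)),('Ptop',(0,55,80)),('Pbot',(0,55,34))): print(n,proj(w,S(p,X)))
for f in (w,grab('top'),grab('scene')): print(post_angle(f,p))
print(manip.current_time_s())
```

```text
False [-1.44300747  0.46561493 -0.32209549]
[509.53198295 169.89937705  52.05986728] [509.45797806 169.91977583  52.        ]
Y [195.63887491 129.82304996]
H [355.86160701 130.80350541]
Ptop [262.29839662 134.12210768]
Pbot [272.24602164 130.09604074]
[(np.int32(478), array([262.5, 130.7]), np.float64(58.01942390380897), np.float64(-0.013419309563090787))]
[]
[(np.int32(124), array([340.6, 256.9]), np.float64(55.50337450789787), np.float64(-0.04552624063715238))]
19.1417
```

View pics/w4.png

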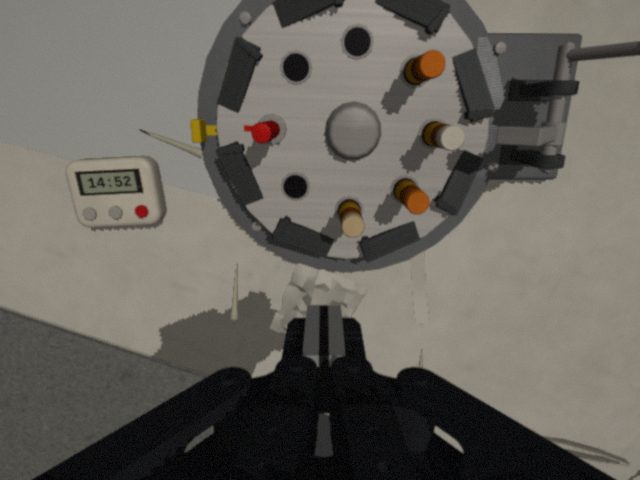

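The post now stands on the mark line: post (264,132), mark (197,131), hub (355,130), so the angle is about -0.03 rad. Now I push the lever back in.

Run:
```python
from h import *
p=np.load('p.npy')
manip.move_pose(S(p,(20,-60,190)),quat(p[2]+np.pi/2))
manip.line_to(S(p,(45,-190,150)),feed=150)
manip.line_to(S(p,(45,-190,90)),feed=100)
print(manip.line_to(S(p,(45,-128,90)),feed=25,threshold=25), manip.current_contact_force())
manip.sleep(.3)
manip.line_to(S(p,(45,-160,95)),feed=100)
manip.line_to(S(p,(45,-190,170)),feed=150)
manip.line_to(S(p,(20,-60,230)),feed=200)
manip.move_pose(S(p,(-90,-10,230)),quat(p[2]))
w=grab('wrist');cv2.imwrite('pics/w5.png',w['pixels'][...,::-1])
for n in('top','scene','wrist'):
  f=grab(n)
  for z,Y_ in((102,-106),(98,-152)): print(n,z,proj(f,S(p,(45,Y_,z))))
  print([x[1] for x in blobs(f,(100,120,50),(130,255,255),8)],post_angle(f,p))
  if n=='scene': cv2.imwrite('pics/s5.png',cv2.resize(f['pixels'][160:320,230:430,::-1],None,fx=3.5,fy=3.5,interpolation=cv2.INTER_CUBIC))
print(manip.current_time_s())
```

```text
False [-0.04835953  0.7831312   0.45255494]
top 102 [384.75427881 210.02791774]
top 98 [406.8557281  201.43793256]
[array([385.8,  31.7]), array([74., 40.]), array([370. ,  56.5])] [(np.int32(27), array([315.5, 266.9]), np.float64(52.89657140535652), np.float64(-0.019460697872870636))]
scene 102 [322.33686334 185.94401199]
scene 98 [323.46010011 174.72459366]
[array([486.3, 117.3]), array([193.5, 145.1]), array([178.2, 149. ]), array([201. , 174.1]), array([321.9, 185.9]), array([186.9, 233.2]), array([150.9, 258.8])] [(np.int32(118), array([340.5, 256.6]), np.float64(54.72794559565009), np.float64(-0.049926646642605155))]
wrist 102 [483.75268897  20.40068269]
wrist 98 [555.82624773  22.40835368]
[array([483.3,  20.5])] [(np.int32(285), array([231.6,  98.7]), np.float64(58.27941456409721), np.float64(-0.028050318906191807))]
29.1667
```

View pics/w5.png

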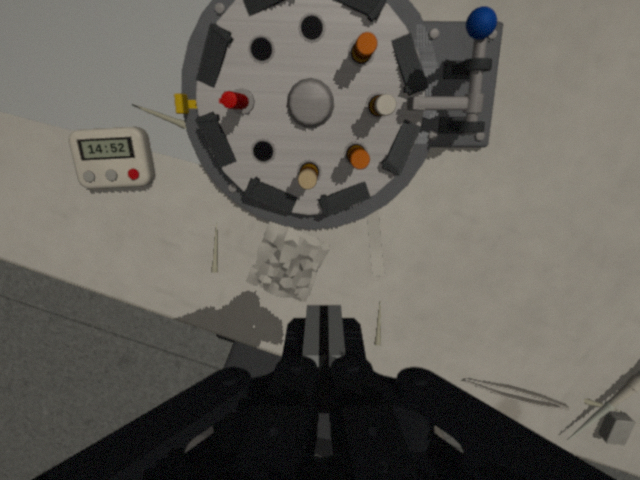

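View pics/s5.png

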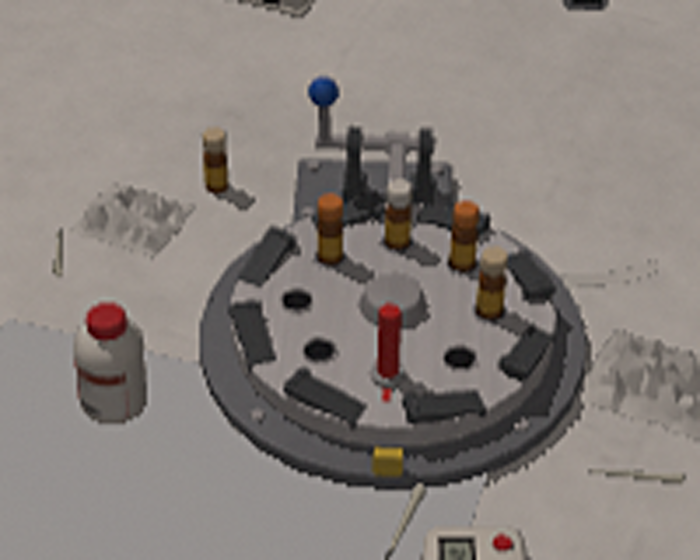

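The ball is back at its "down" position: scene (321.9,185.9) against a predicted (322.3,185.9), and wrist (483,20) against (484,20). The pawl nose sits in the notch, the post is in line with the mark, and the vial, bottle and timer look untouched.

```bash
python3 -c "
from plant import manip
print(manip.finish_job())"
```

```text
the job is handed in; nothing more can be done
None
```

The job is handed in: the wheel is back one notch with the red post in line with the yellow mark (measured within about 0.05 rad), the pawl is down in the notch, and the vial, bottle and timer look unmoved in the final pictures; it took about 29 s.

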